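# Set the proximity-probe gap with the knurled thumbwheel

## Robot

A 6-joint arm with a two-finger parallel gripper is mounted at the origin on the work surface. World frame = base frame: x ahead of the robot, y to its left, z up, the work surface at z = 0. Lengths are in mm, angles in rad, forces in N, time in s.
With the tool pointing down it reaches from about 275 to 825 mm from the base axis. Payload 5.2 kg.
Tool frame: the origin (TCP) lies at the very end of the fingers, on their centre line; the grasp point (between the pads) lies 19 mm behind it; z points along the fingers, y is the direction in which the jaws open and shut (so a half turn about z gives the same grasp; the last joint's range is limited). The gripper opens to 93 mm and grips with 3 to 60 N. Pads are 15 mm wide; open, the fingers measure 128 mm over their backs; the gripper's body (75 mm by 188 mm) begins 65 mm behind the grasp point.
Start: joints at [1.098, 0.259, 1.535, -0, 1.348, -0.203], TCP at [146.574, 530.114, 218.653] pointing down, gripper open.
Joint ranges: [-3.14, 3.14], [-0.91, 2.08], [0.19, 2.58], [-1.22, 4.36], [0.22, 2.71], [-3.12, 3.12]. Speed limits (rad/s): [2.57, 2.57, 3.14, 3.14, 3.14, 3.14].

## Interface

Orientations are given as a unit quaternion [w, x, y, z].
In Python, from workcell import bot gives the robot as it stands.
- The arm moves only by the tool apply_moves, never from a script. Its argument "steps" is a list of rows, each an object with "jaw": the opening, from 0 (shut) to 1 (fully open); "delta_pos": the shift along the tool's x, y, z in m, a list of three; "twist": the turn about the tool's z in rad. In form: [{"jaw": jaw, "delta_pos": [dx, dy, dz], "twist": twist}, ...]. A call has 1 to 20 rows; each row shifts and turns the commanded pose from where the row before left it, along the tool's axes as they then stand; what a row does not reach is not made up. A row lasts 1/10 s, in which the tool goes at most 50 mm and 8.59 degrees, less where a joint would pass 70% of its speed; a pose out of reach is approached as far as the arm can. A call with a gripper value outside its range is refused whole. The fingers move at their own pace and stop on an object; "squeeze" is the grip in N (left out, the last holds). Time passes only in rows, so rows that do not move let the fingers close. It gives the time, the measured TCP pose, the force and the opening at its end, in the units of the state.
- bot.read_state(): the state, without advancing time (a new reading comes with each control period).
- bot.capture(name): name is "side" or "top" or "wrist"; returns (picture, depth): 400x640x3 uint8, red, green, blue; 400x640 float32, mm along the optical axis (not along the pixel's ray), 0 where there is no reading.
- bot.camera_model(name): a dict with "fovy" (degrees; the focal length in pixels is half the picture's height over the tangent of half this angle, whatever the lens; pixels are square), "cx", "cy" (the principal point, pixels), "R" (3x3) and "t" (3): a world point X has camera coordinates R X + t. Camera axes: x right, y down, z forward; pixel columns grow to the right and rows downward; lengths in mm; the calibration is good to about 2 mm. A picture is of the moment at which its call begins: read the wrist's pose just before it. camera_model takes no time and is no camera call; for the wrist camera it gives the pose at the moment of the call.
- bot.sign_off(): hands the job in, once; it reports no verdict.
The state is a dict: "time_s": time; "q": joint angles; "joint_velocities": joint speeds; "effort": joint torques, N m; "tool_pos": TCP position; "orientation": TCP orientation; "wrist_force": force on the tool from outside, world axes, zero at the start; "torque": the same for the moment, N m; "width": opening from 0.0 (shut) to 1.0 (fully open).
Only numpy, scipy, OpenCV 4.12 (cv2) and the standard library are available. Lean on these libraries where they do the work, as an engineer would, in place of code of your own. Each camera call takes 0.05 s, during which the arm holds its last target.

## Task

On the probe-setting fixture, roll the knurled thumbwheel under a fingertip, in as many strokes as it takes, to bring the steel target plate up towards the probe until the carriage's black pointer stands level with the orange setting mark on the scale, then take the hand clear. Move the carriage only with the wheel, never run the plate into the probe, leave the setting mark where it is, and do not pick up or shift the mug, screwdriver, spare probe or multimeter beside it.

Things in the scene. Friction and masses are not known exactly. Their poses are not given: they have to be found in the camera images.
- fixture: The probe-setting fixture, fixed to the desk: aluminium base plate 135 x 300 mm, its top 18 mm above the desk, nothing on it above 120 mm. Origin on the desk, under the lead screw, half-way along the plate. y axis: along the lead screw from the wheel (centred at y = -115 mm) to the probe (face at y = +45 mm); z up; x from the screw towards the white scale (x = 46 to 80 mm).
- wheel_top (a point): Highest point of the knurled steel thumbwheel's rim, mid-width, 80 mm above the desk; does not turn with the wheel. The wheel is 60 mm in diameter, 18 mm wide; axis level, along the fixture's y, 30 mm below this point. The grey housing (fixture x = -40 to 40, y = -148 to -90 mm) has its flat top 64 mm above the desk; round guard cheeks of 53 mm diameter stand close on both sides of the wheel.
- wheel (a joint): Angle of the thumbwheel, rad; grows when the top of the rim rolls towards the fixture's +x (scale side; yellow arrow on the housing), which closes the gap. A full turn moves the carriage 24 mm (3.82 mm per rad). A fingertip pressed on the rim with 5 to 15 N and moved along its arc turns it by friction; it needs about 1 to 2 N along the rim and stays where it is left. Turning back reopens the gap.
- carriage (a joint): Travel in m of the carriage (with steel target plate and black pointer) along the fixture's +y, driven by the wheel through the lead screw. Gap between plate and probe face = 45 mm minus this travel; limits 0 and 42 mm. An aluminium block 72 x 42 x 34 mm with the upright plate, 60 mm wide, reaching 118 mm above the desk.
- pointer_tip (a point): Tip of the carriage's black pointer, over the white scale, 45 mm above the desk. It moves along the fixture's y with the carriage. Pointer and mark are each about 3 mm wide at the tip.
- mark_tip (a point): Tip of the orange setting mark, a small rider on the outer edge of the white scale, 42 mm above the desk, facing the pointer; it keeps its place unless pushed. The pointer is level with it when both tips have the same y in the fixture's frame. At the start the pointer is 12 to 31 mm short of it, on the wheel's side.
- target_face (a point): Centre of the steel target plate's face towards the probe, 88 mm above the desk; moves with the carriage.
- probe_face (a point): Centre of the probe's face, a tan plastic disc of 50 mm diameter, 88 mm above the desk, fixed.
- mug: White mug, 80 mm in diameter, 92 mm high, loose; origin at the centre of its underside. Leave alone.
- driver: Screwdriver with a green handle, 200 mm long, lying loose; origin under its middle. Leave alone.
- spare_probe: Small spare probe with a brass nut, lying loose, about 107 mm long and 26 mm across; origin under its middle. Leave alone.
- meter: Grey hand-held multimeter, 150 x 78 x 38 mm, lying loose; origin at the centre of its underside. Leave alone.

How it is judged (in metres and radians):
At the end, for the whole second after the job is handed in: The black pointer's tip is within 2.5 mm of the orange mark's tip, measured along the scale, the wheel is at rest, and the mark is within 1.5 mm of where it was (y of pointer_tip in the frame of mark_tip between -0.0025 and 0.0025 m and velocity of joint wheel between -0.05 and 0.05 rad/s and distance of mark_tip from where it was at the start of the episode below 0.0015 m); the robot touches nothing.
It fails at once if the robot pushes the carriage, its target plate or its pointer directly (contact force between any of the fingers, the arm and carriage above 1.5 N).
It fails at once if the target plate is run up to the probe (gap under 5 mm) (distance between target_face and probe_face below 0.005 m).
It fails at once if the setting mark is pushed along the scale (distance of mark_tip from where it was at the start of the episode above 0.0015 m).
It fails at once if a bystander is shifted by more than 15 mm or lifted (distance of any of mug, driver, spare_probe, meter from where it was at the start of the episode above 0.015 m).
It also fails if it takes over 72 s, if anything falls off the work surface, if the arm or the gripper's body presses on something with over 40 N, if the wrist force passes 120 N, or if a joint passes its speed limit or range.

## Working session

There is one attempt and no reset: what is moved stays moved. The work goes in short steps, Python scripts to look and compute and a tool call to move; the robot and the scene stay as the last step left them, time stands still between calls to the robot, and variables do not carry over. Pictures are saved under pics/ and viewed, and the job is handed in when it is done.

Besides the shell and the picture viewer there is one more tool, called after ">>>" as name([rows], argument=value, ...), one row to a line, values as JSON. apply_moves: Moves the arm, as the interface text tells. Its arguments: {"type":"object","properties":{"steps":{"type":"array"},"squeeze":{"type":"number"}},"required":["steps"]}

```bash
mkdir -p pics; cat > h.py <<'E'
import numpy as np, cv2
from workcell import bot
def cap(n,f):
    m=bot.camera_model(n); p,d=bot.capture(n); cv2.imwrite(f'pics/{f}.png',p[:,:,::-1]); np.savez(f'pics/{f}.npz',p=p,d=d,**{k:np.array(v) for k,v in m.items()}); return p,d,m
def ld(f):
    z=np.load(f'pics/{f}.npz'); return z['p'],z['d'],z
def foc(m): return 200/np.tan(np.radians(float(m['fovy']))/2)
def ray(m,u,v):
    R=np.array(m['R']);t=np.array(m['t']);f=foc(m)
    return -R.T@t, R.T@np.array([(u-m['cx'])/f,(v-m['cy'])/f,1])
def atz(m,u,v,z):
    o,r=ray(m,u,v); return o+r*(z-o[2])/r[2]
def dep(m,d,u,v):
    o,r=ray(m,u,v); return o+r*d[int(round(v)),int(round(u))]
def proj(m,X):
    c=np.array(m['R'])@np.array(X)+np.array(m['t']); f=foc(m); return f*c[0]/c[2]+m['cx'],f*c[1]/c[2]+m['cy']
def crop(f,u0,v0,u1,v1,s,out):
    p=ld(f)[0][v0:v1,u0:u1,::-1]; cv2.imwrite(f'pics/{out}.png',cv2.resize(p,None,fx=s,fy=s,interpolation=cv2.INTER_CUBIC))
E
python3 - <<'E'
from h import *
for n in ['top','side','wrist']:
    p,d,m=cap(n,n+'0'); print(n,m)
print(bot.read_state())
E
```

```text
top {'fovy': 46.2991259065753, 'cx': 314.72752761822, 'cy': 194.68233480224595, 'R': array([[ 0.0271816 , -0.99953978, -0.01346809],
       [-0.99097297, -0.02517438, -0.13167698],
       [ 0.13127733,  0.01692571, -0.99120118]]), 't': array([ 147.86594159,  618.20220874, 1047.04773575])}
side {'fovy': 55.85703377086745, 'cx': 319.83034044477466, 'cy': 194.63742586067687, 'R': array([[ 0.98623433, -0.16530039,  0.00419789],
       [-0.12504454, -0.76218563, -0.63516685],
       [ 0.1081929 ,  0.62589843, -0.77236355]]), 't': array([-563.96561   ,  234.7392766 ,  661.11322657])}
wrist {'fovy': 61.926173958704965, 'cx': 317.7293300276222, 'cy': 200.12350540636444, 'R': array([[ 0.26674525,  0.96376518, -0.00190881],
       [ 0.91964802, -0.25394138,  0.29960191],
       [ 0.28826116, -0.08167282, -0.95406239]]), 't': array([-549.95444819,  -35.60975322,  392.94300081])}
{'time_s': 0.15, 'q': array([ 1.09816651e+00,  2.59160809e-01,  1.53581616e+00,  2.28415181e-05,
        1.34802163e+00, -2.02784128e-01]), 'joint_velocities': array([-0.0019524 , -0.00305291, -0.00270123, -0.00103424, -0.00169987,
        0.00031847]), 'effort': array([ 2.30791251e-03, -4.37639165e+01, -2.84237945e+01,  7.17532123e-02,
        3.79231351e-02, -9.00264286e-05]), 'tool_pos': array([146.38661271, 529.72643409, 218.02288469]), 'orientation': array([-2.43420335e-04,  1.34516332e-01,  9.90911127e-01, -6.59578358e-04]), 'wrist_force': array([ 0.10131297,  0.04560714, -0.26497672]), 'torque': array([-0.01660294, -0.0318423 ,  0.01607159]), 'width': 1.0020006738076697}
```

View pics/top0.png

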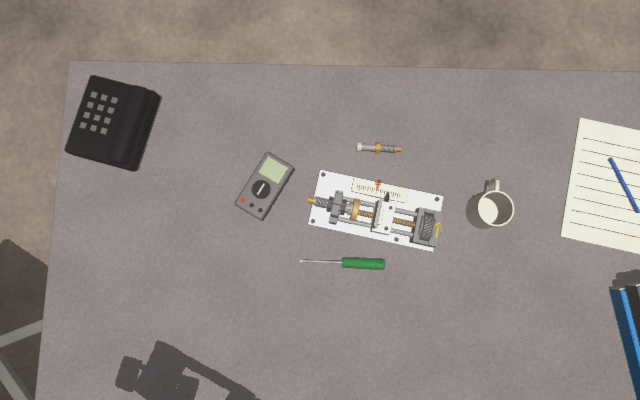

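View pics/side0.png

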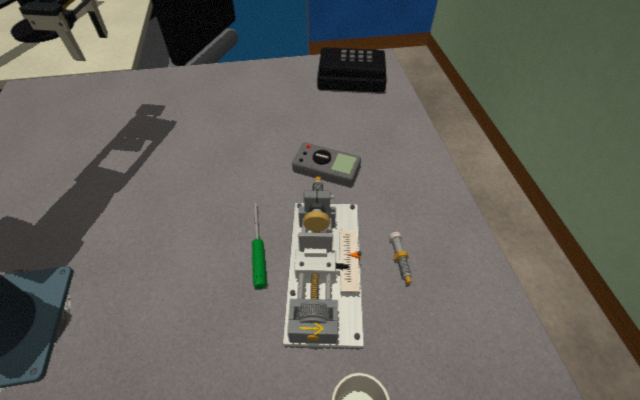

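View pics/wrist0.png

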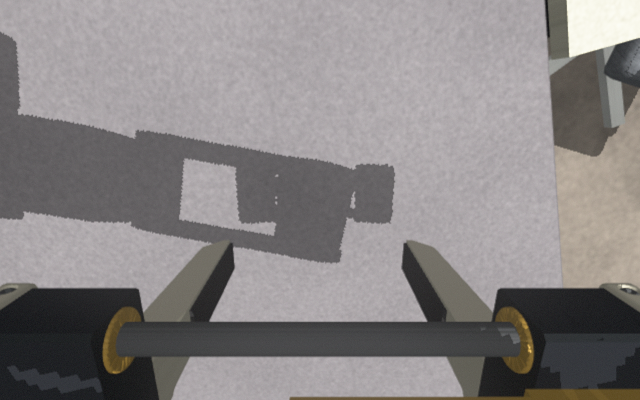

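```bash
python3 - <<'E'
from h import *
crop('top0',300,160,455,260,5,'tc'); crop('side0',270,170,380,360,3,'sc')
E
```

```text
(no output)
```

View pics/tc.png

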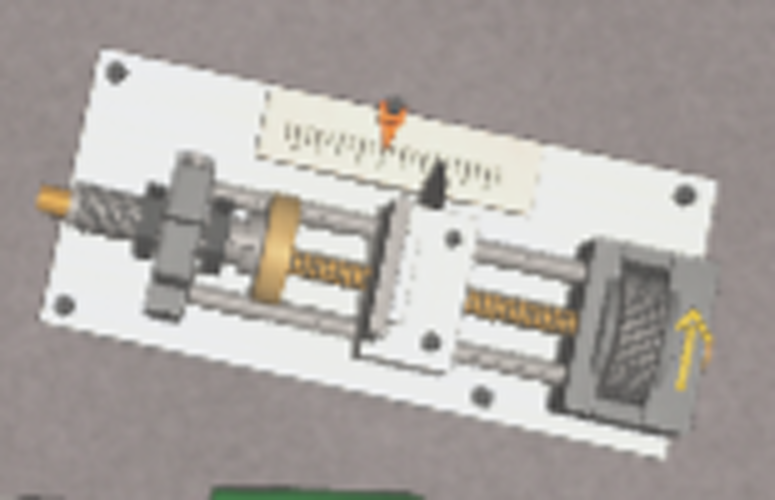

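View pics/sc.png

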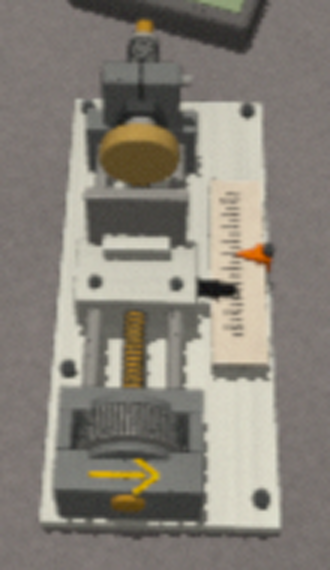

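```bash
cat >> h.py <<'E'
E
python3 - <<'E'
from h import *
p,d,m=ld('top0')
U=lambda a,b:(300+a/5-.4,160+b/5-.4)
C={k:atz(m,*U(*v),18) for k,v in dict(TL=(100,48),TR=(717,180),BR=(665,458),BL=(42,320)).items()}
for k in C: print(k,C[k])
yd=(C['TL']-C['TR']+C['BL']-C['BR'])[:2]; print(np.linalg.norm(yd)/2,np.degrees(np.arctan2(-yd[0],yd[1])))
xd=(C['TL']-C['BL'])[:2];print(np.linalg.norm(xd),np.linalg.norm((C['TR']-C['BR'])[:2]))
a=np.arctan2(-yd[0],yd[1]); y=np.array([-np.sin(a),np.cos(a)]);x=np.array([y[1],-y[0]])
cen=sum(C.values())[:2]/4;print('cen',cen,x,y)
for n,uv,z in [('pointer',(440,160),45),('mark',(388,148),42),('wheel',(645,330),80)]:
    P=atz(m,*U(*uv),z)[:2]; print(n,P,'rel',(P-cen)@x,(P-cen)@y)
p2,d2,m2=ld('side0')
S=lambda a,b:(270+a/3-.33,170+b/3-.33)
for n,uv,z in [('pointer',(236,290),45),('mark',(234,252),42),('c TL',(75,100),18),('c TR',(263,100),18),('BR',(279,530),18),('BL',(41,527),18)]:
    P=atz(m2,*S(*uv),z)[:2]; print('side',n,P,'rel',(P-cen)@x,(P-cen)@y)
E
```

```text
TL [679.14006151 154.47824651  18.        ]
TR [ 622.79131345 -139.51360886   18.        ]
BR [ 491.2309409  -114.18630842   18.        ]
BL [548.02604269 178.48214254  18.        ]
298.73560458587315 -10.916091410020897
133.29318420921342 133.9761313636658
cen [585.29708964  19.81511794] [ 0.98190557 -0.18937122] [0.18937122 0.98190557]
pointer [625.1841379   -4.68926551] rel 43.80573964547514 -16.50753166716826
mark [630.64209674  19.07424186] rel 44.66481551049978 7.859568816143269
wheel [546.28978865 -91.07281829] rel -17.302502581777272 -116.26834193135035
side pointer [623.89358103  -4.22201858] rel 42.450051549167895 -16.29313362343818
side mark [628.87560425  23.73020491] rel 42.048581310986684 12.096762025222
side c TL [546.48788973 179.50628358] rel -68.34787977799334 149.4522991096835
side c TR [680.74901928 157.45820952] rel 67.65914135751021 153.22836591750766
side BR [ 620.55153892 -139.58739081] rel 64.80278704132613 -149.84203276179798
side BL [ 490.71603573 -116.36248988] rel -67.08154406666524 -151.62448046476126
```

```bash
cat >> h.py <<'E'
from scipy.spatial.transform import Rotation as Ro
def Rt(s):
    q=s['orientation']; return Ro.from_quat([q[1],q[2],q[3],q[0]]).as_matrix()
def status():
    s=bot.read_state(); R=Rt(s); print('t',s['time_s'],'tcp',s['tool_pos'].round(2),'F',s['wrist_force'].round(2),'w',s['width']); print('toolx',R[:,0].round(4),'y',R[:,1].round(4),'yaw_y',np.degrees(np.arctan2(-R[0,1],R[1,1])).round(2)); return s,R
E
python3 - <<'E'
from h import *
s,R=status()
m=bot.camera_model('wrist'); c=-m['R'].T@m['t']; print('cam',c,'tool',R.T@(c-s['tool_pos'])); print('fwd',R.T@m['R'][2])
print('to wheel+80up', R.T@(np.array([546.3,-90.3,218])-s['tool_pos']))
print('to pointer view', R.T@(np.array([640,0,240])-s['tool_pos']))
E
```

```text
t 0.15 tcp [146.39 529.73 218.02] F [ 0.1   0.05 -0.26] w 1.0020006738076697
toolx [-9.638e-01  2.666e-01  3.000e-04] y [ 0.2666  0.9638 -0.0014] yaw_y -15.46
cam [ 66.19378403 553.11193023 384.61317479] tool [  83.57579006    0.93212356 -166.56624634]
fwd [-2.99937687e-01 -3.40274487e-04  9.53958735e-01]
to wheel+80up [-5.50732238e+02 -4.90975783e+02  5.28870066e-01]
to pointer view [-616.96170475 -378.99473729  -21.64506106]
```

>>> apply_moves([
  {"jaw": 1,"delta_pos": [-0.0367,-0.0239,0],"twist": 0},
  {"jaw": 1,"delta_pos": [-0.0367,-0.0239,0],"twist": 0},
  {"jaw": 1,"delta_pos": [-0.0367,-0.0239,0],"twist": 0},
  {"jaw": 1,"delta_pos": [-0.0367,-0.0239,0],"twist": 0},
  {"jaw": 1,"delta_pos": [-0.0367,-0.0239,0],"twist": 0},
  {"jaw": 1,"delta_pos": [-0.0367,-0.0239,0],"twist": 0},
  {"jaw": 1,"delta_pos": [-0.0367,-0.0239,0],"twist": 0},
  {"jaw": 1,"delta_pos": [-0.0367,-0.0239,0],"twist": 0},
  {"jaw": 1,"delta_pos": [-0.0367,-0.0239,0],"twist": 0},
  {"jaw": 1,"delta_pos": [-0.0367,-0.0239,0],"twist": 0},
  {"jaw": 1,"delta_pos": [-0.0367,-0.0239,0],"twist": 0},
  {"jaw": 1,"delta_pos": [-0.0367,-0.0239,0],"twist": 0},
  {"jaw": 1,"delta_pos": [-0.0367,-0.0239,0],"twist": 0},
  {"jaw": 1,"delta_pos": [-0.0367,-0.0239,0],"twist": 0},
  {"jaw": 1,"delta_pos": [-0.0367,-0.0239,0],"twist": 0},
  {"jaw": 1,"delta_pos": [-0.0367,-0.0239,0],"twist": 0},
  {"jaw": 1,"delta_pos": [0,0,0],"twist": -0.08},
  {"jaw": 1,"delta_pos": [0,0,0],"twist": 0},
  {"jaw": 1,"delta_pos": [0,0,0],"twist": 0},
])

```text
time_s: 2.05
tool_pos: [610.1, 5.3, 218.2]
orientation: [-0.001, 0.096, 0.995, 0.0]
wrist_force: [0.7, 0.4, 0.3]
width: 0.998
```

```bash
python3 - <<'E'
from h import *
status(); cap('wrist','w1')
E
```

```text
t 2.05 tcp [610.1    5.35 218.22] F [0.73 0.38 0.29] w 0.9978855011045047
toolx [-0.9817  0.1905  0.0012] y [1.905e-01 9.817e-01 2.000e-04] yaw_y -10.98
```

View pics/w1.png

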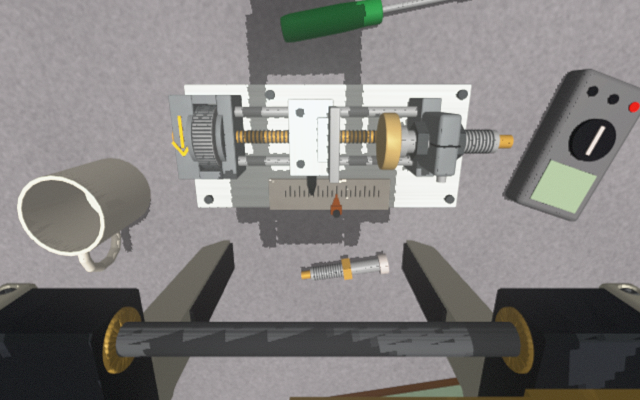

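```bash
python3 - <<'E'
from h import *
crop('w1',260,130,400,220,5,'w1c'); crop('w1',160,85,260,190,6,'w1w')
E
```

```text
(no output)
```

View pics/w1c.png

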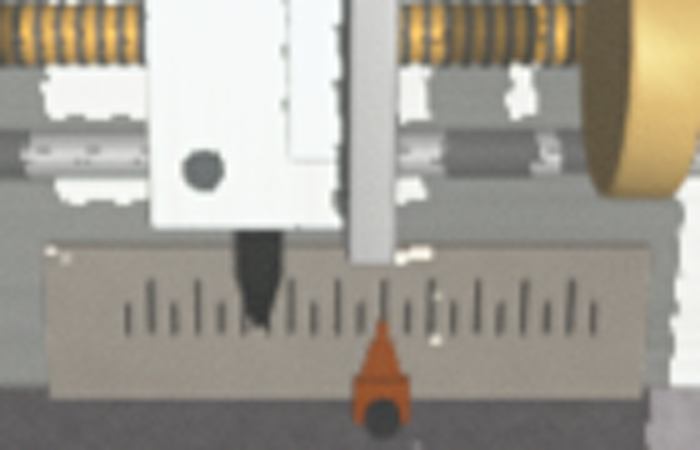

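View pics/w1w.png

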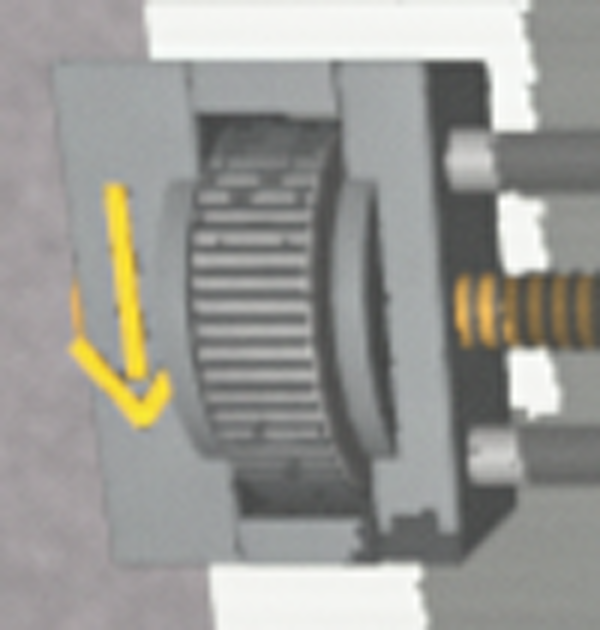

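```bash
python3 - <<'E'
from h import *
p,d,m=ld('w1')
a=np.radians(10.95); y=np.array([np.sin(a),np.cos(a)]);x=np.array([y[1],-y[0]])
o=np.array([568.1,23.1])
f=lambda n,P:print(n,P,'fx',(P[:2]-o)@x,'fy',(P[:2]-o)@y)
W=lambda u,v:(260+u/5-.4,130+v/5-.4)
V=lambda u,v:(160+u/6-.4,85+v/6-.4)
f('ptr',atz(m,*W(260,323),45)); f('mark',atz(m,*W(382,325),42))
# wheel rim edges at row~310 (crop): cols 193, 318
for uv in [(193,300),(318,300)]: f('rim',dep(m,d,*V(*uv)) if 0 else atz(m,*V(*uv),79.9))
f('depth wheel mid',dep(m,d,*V(255,300)))
for n,uv in dict(hTL=(52,60),hBL=(112,563),hTR=(425,62),hBR=(462,563)).items(): f(n,atz(m,*V(*uv),64))
E
```

```text
ptr [625.17380534  -3.38344536  45.        ] fx 61.065272072188684 fy -15.15996969081934
mark [631.45402107  21.98623837  42.        ] fx 62.41211638212526 fy 10.940757744438535
rim [539.60960326 -96.00968347  79.9       ] fx -5.346523937449691 fy -122.35290795280257
rim [543.19751281 -77.53969525  79.9       ] fx -5.332354888254371 fy -103.53766522070423
depth wheel mid [541.38348946 -86.80026889  80.0351904 ] fx -5.3542837195883 fy -112.97421247329744
hTL [ 501.28596269 -112.41218558   64.        ] fx -39.8567254619897 fy -145.7364383328599
hBL [ 578.71078588 -128.16121492   64.        ] fx 39.150013112456705 fy -146.491707577708
hTR [512.44808793 -56.4837711   64.        ] fx -39.52155593417097 fy -88.70602322678897
hBR [589.70641229 -71.55438059  64.        ] fx 39.19284778637192 fy -88.82685122425264
```

>>> apply_moves([
  {"jaw": 0,"delta_pos": [0.0183,-0.0347,0],"twist": 0},
  {"jaw": 0,"delta_pos": [0.0183,-0.0347,0],"twist": 0},
  {"jaw": 0,"delta_pos": [0.0182,-0.0348,0],"twist": 0},
  {"jaw": 0,"delta_pos": [0,0,0.04],"twist": 0},
  {"jaw": 0,"delta_pos": [0,0,0.04],"twist": 0},
  {"jaw": 0,"delta_pos": [0,0,0.03],"twist": 0},
  {"jaw": 0,"delta_pos": [0,0,0.01],"twist": 0},
  {"jaw": 0,"delta_pos": [0,0,0],"twist": 0},
  {"jaw": 0,"delta_pos": [0,0,0],"twist": 0},
], squeeze=20)

```text
time_s: 3.0
tool_pos: [538.1, -86.8, 100.2]
orientation: [0.001, 0.095, 0.996, -0.0]
wrist_force: [-0.0, 0.0, -0.1]
width: 0.277
```

```bash
python3 - <<'E'
from h import *
status(); cap('wrist','w2'); cap('side','s2');crop('s2',240,150,400,390,2.4,'s2c')
E
```

```text
t 3.0 tcp [538.13 -86.77 100.15] F [-0.03  0.03 -0.09] w 0.27744025330930916
toolx [-0.9821  0.1882 -0.0022] y [ 1.882e-01  9.821e-01 -3.000e-04] yaw_y -10.85
```

View pics/w2.png

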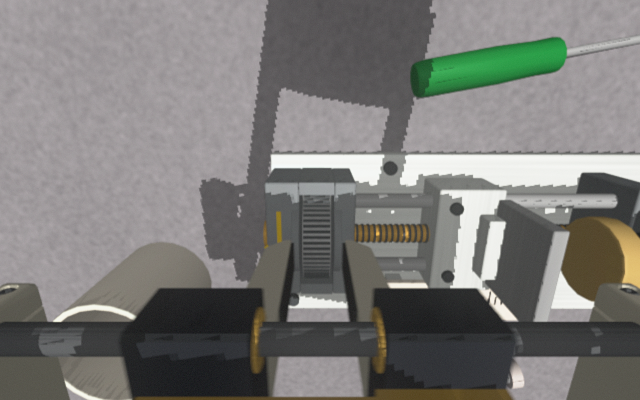

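View pics/s2c.png

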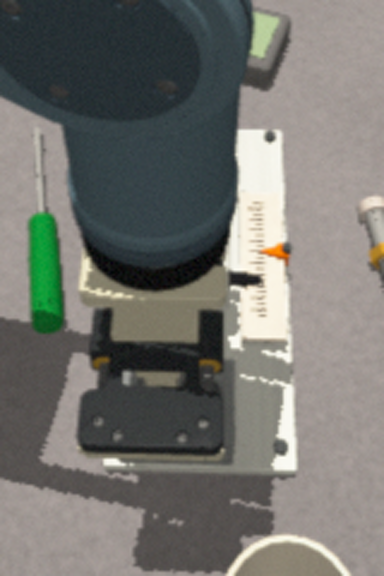

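>>> apply_moves([
  {"jaw": 0,"delta_pos": [0,0,0],"twist": 0},
  {"jaw": 0,"delta_pos": [0,0,0.008],"twist": 0},
  {"jaw": 0,"delta_pos": [0,0,0.006],"twist": 0},
  {"jaw": 0,"delta_pos": [0,0,0],"twist": 0},
  {"jaw": 0,"delta_pos": [0,0,0],"twist": 0},
  {"jaw": 0,"delta_pos": [0,0,0],"twist": 0},
])

```text
time_s: 3.7
tool_pos: [537.2, -87.0, 84.6]
orientation: [-0.0, 0.095, 0.995, -0.0]
wrist_force: [0.3, -0.4, 0.3]
width: 0.006
```

>>> apply_moves([
  {"jaw": 0,"delta_pos": [0,0,0.002],"twist": 0},
  {"jaw": 0,"delta_pos": [0,0,0],"twist": 0},
  {"jaw": 0,"delta_pos": [0,0,0],"twist": 0},
])

```text
time_s: 4.0
tool_pos: [537.1, -87.0, 82.6]
orientation: [-0.0, 0.095, 0.996, -0.0]
wrist_force: [0.5, -0.9, -0.2]
width: 0.007
```

>>> apply_moves([
  {"jaw": 0,"delta_pos": [0,0,0.002],"twist": 0},
  {"jaw": 0,"delta_pos": [0,0,0],"twist": 0},
  {"jaw": 0,"delta_pos": [0,0,0],"twist": 0},
])

```text
time_s: 4.3
tool_pos: [537.1, -86.9, 80.6]
orientation: [-0.0, 0.095, 0.996, 0.0]
wrist_force: [0.9, -0.3, -0.3]
width: 0.002
```

>>> apply_moves([
  {"jaw": 0,"delta_pos": [0,0,0.001],"twist": 0},
  {"jaw": 0,"delta_pos": [0,0,0],"twist": 0},
  {"jaw": 0,"delta_pos": [0,0,0],"twist": 0},
])

```text
time_s: 4.6
tool_pos: [537.4, -87.0, 80.1]
orientation: [0.0, 0.095, 0.996, -0.0]
wrist_force: [-1.6, 0.4, 4.8]
width: 0.006
```

>>> apply_moves([
  {"jaw": 0,"delta_pos": [0,0,0.001],"twist": 0},
  {"jaw": 0,"delta_pos": [0,0,0],"twist": 0},
  {"jaw": 0,"delta_pos": [0,0,0],"twist": 0},
])

```text
time_s: 4.9
tool_pos: [538.3, -87.2, 80.1]
orientation: [0.001, 0.095, 0.995, -0.0]
wrist_force: [-0.7, 1.0, 9.0]
width: 0.003
```

```bash
python3 - <<'E'
from h import *
r=28.6;w=7.5
pts=[]
for t in np.radians(np.arange(-40,1,8)): pts.append((-w+r*np.sin(t),r*np.cos(t)))
for s in (-3.75,0,3.75,7.5): pts.append((s,r))
for t in np.radians(np.arange(8,41,8)): pts.append((w+r*np.sin(t),r*np.cos(t)))
pts=np.array(pts); print(pts.round(1)); print(np.diff(pts,axis=0).round(1))
E
```

```text
[[-25.9  21.9]
 [-22.7  24.3]
 [-19.1  26.1]
 [-15.4  27.5]
 [-11.5  28.3]
 [ -7.5  28.6]
 [ -3.8  28.6]
 [  0.   28.6]
 [  3.8  28.6]
 [  7.5  28.6]
 [ 11.5  28.3]
 [ 15.4  27.5]
 [ 19.1  26.1]
 [ 22.7  24.3]
 [ 25.9  21.9]]
[[ 3.2  2.3]
 [ 3.5  1.9]
 [ 3.7  1.4]
 [ 3.9  0.8]
 [ 4.   0.3]
 [ 3.8  0. ]
 [ 3.8  0. ]
 [ 3.8  0. ]
 [ 3.8  0. ]
 [ 4.  -0.3]
 [ 3.9 -0.8]
 [ 3.7 -1.4]
 [ 3.5 -1.9]
 [ 3.2 -2.3]]
```

>>> apply_moves([
  {"jaw": 0,"delta_pos": [-0.002,0,0],"twist": 0},
  {"jaw": 0,"delta_pos": [-0.003,0,0],"twist": 0},
  {"jaw": 0,"delta_pos": [-0.004,0,0],"twist": 0},
  {"jaw": 0,"delta_pos": [-0.004,0,0],"twist": 0},
  {"jaw": 0,"delta_pos": [0,0,0],"twist": 0},
  {"jaw": 0,"delta_pos": [0,0,0],"twist": 0},
])

```text
time_s: 5.5
tool_pos: [551.6, -89.8, 80.1]
orientation: [0.002, 0.095, 0.995, -0.0]
wrist_force: [0.6, 0.3, 8.6]
width: 0.007
```

```bash
python3 - <<'E'
from h import *
status(); cap('side','s3');crop('s3',310,220,380,300,7,'s3c');crop('side0',310,220,380,300,7,'s0c')
E
```

```text
t 5.5 tcp [551.62 -89.79  80.15] F [0.57 0.27 8.57] w 0.0065069564372598485
toolx [-0.982   0.1887 -0.004 ] y [ 1.887e-01  9.820e-01 -3.000e-04] yaw_y -10.88
```

View pics/s3c.png

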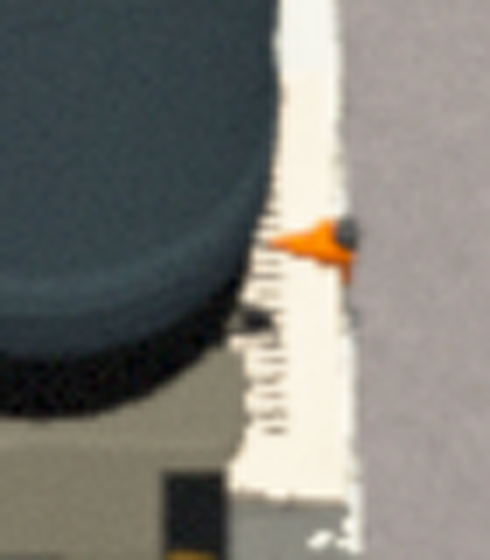

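View pics/s0c.png

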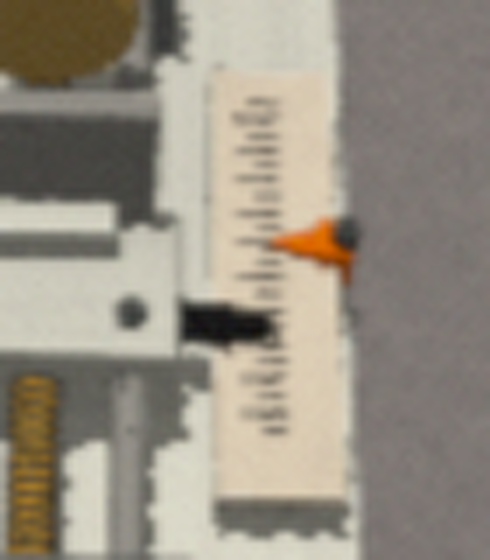

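>>> apply_moves([
  {"jaw": 0,"delta_pos": [-0.0039,0,0],"twist": 0},
  {"jaw": 0,"delta_pos": [-0.004,0,0.0003],"twist": 0},
  {"jaw": 0,"delta_pos": [-0.0039,0,0.0008],"twist": 0},
  {"jaw": 0,"delta_pos": [-0.0037,0,0.0014],"twist": 0},
  {"jaw": 0,"delta_pos": [-0.0035,0,0.0019],"twist": 0},
  {"jaw": 0,"delta_pos": [-0.0032,0,0.0023],"twist": 0},
  {"jaw": 0,"delta_pos": [0,0,0],"twist": 0},
])

```text
time_s: 6.25
tool_pos: [573.2, -94.0, 72.3]
orientation: [0.001, 0.095, 0.995, -0.0]
wrist_force: [4.3, -0.1, 4.2]
width: 0.002
```

```bash
python3 - <<'E'
from h import *
s,R=status(); print((s['tool_pos'][:2]-[546.3,-88.5])@-R[:2,0])
E
```

```text
t 6.25 tcp [573.25 -94.02  72.27] F [ 4.28 -0.05  4.16] w 0.002186411248589437
toolx [-0.982   0.1889 -0.0029] y [ 1.889e-01  9.820e-01 -2.000e-04] yaw_y -10.89
27.50510854606516
```

>>> apply_moves([
  {"jaw": 0,"delta_pos": [-0.005,0,-0.006],"twist": 0},
  {"jaw": 0,"delta_pos": [0,0,-0.014],"twist": 0},
  {"jaw": 0,"delta_pos": [0.024,0,0],"twist": 0},
  {"jaw": 0,"delta_pos": [0.024,0,0],"twist": 0},
  {"jaw": 0,"delta_pos": [0.0167,0,0],"twist": 0},
  {"jaw": 0,"delta_pos": [0,0,0.0108],"twist": 0},
  {"jaw": 0,"delta_pos": [0,0,0],"twist": 0},
  {"jaw": 0,"delta_pos": [0,0,0],"twist": 0},
  {"jaw": 0,"delta_pos": [0,0,0],"twist": 0},
])

```text
time_s: 7.15
tool_pos: [513.8, -82.6, 81.0]
orientation: [-0.0, 0.095, 0.996, -0.0]
wrist_force: [0.1, -0.6, -0.2]
width: 0.006
```

```bash
python3 - <<'E'
from h import *
s,R=status(); print((s['tool_pos'][:2]-[546.3,-88.5])@-R[:2,0])
cap('side','s4');crop('s4',310,220,380,300,7,'s4c')
E
```

```text
t 7.15 tcp [513.8  -82.58  80.99] F [ 0.15 -0.62 -0.19] w 0.006420197677640845
toolx [-0.982   0.1886  0.    ] y [ 0.1886  0.982  -0.    ] yaw_y -10.87
-33.02854785020928
```

View pics/s4c.png

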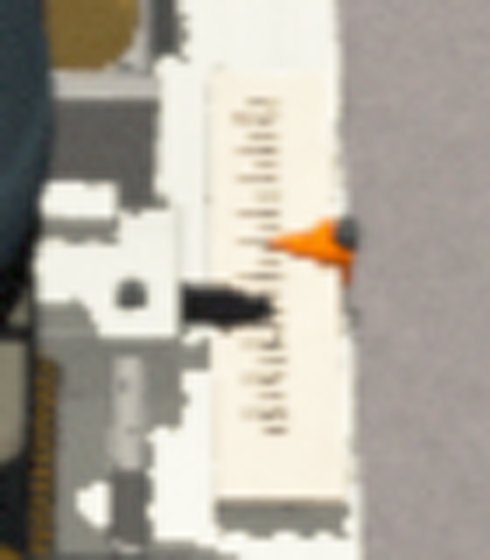

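>>> apply_moves([
  {"jaw": 0,"delta_pos": [-0.0036,0,0.0046],"twist": 0},
  {"jaw": 0,"delta_pos": [-0.0036,0,0.0046],"twist": 0},
  {"jaw": 0,"delta_pos": [0,0,0],"twist": 0},
  {"jaw": 0,"delta_pos": [-0.0032,0,-0.0023],"twist": 0},
  {"jaw": 0,"delta_pos": [-0.0035,0,-0.0019],"twist": 0},
  {"jaw": 0,"delta_pos": [-0.0037,0,-0.0014],"twist": 0},
  {"jaw": 0,"delta_pos": [-0.0039,0,-0.0008],"twist": 0},
  {"jaw": 0,"delta_pos": [-0.004,0,-0.0003],"twist": 0},
  {"jaw": 0,"delta_pos": [-0.0038,0,0],"twist": 0},
  {"jaw": 0,"delta_pos": [-0.0038,0,0],"twist": 0},
  {"jaw": 0,"delta_pos": [-0.0038,0,0],"twist": 0},
])

```text
time_s: 8.3
tool_pos: [550.9, -89.7, 80.1]
orientation: [0.001, 0.095, 0.996, -0.0]
wrist_force: [-1.8, 1.4, 11.0]
width: 0.005
```

>>> apply_moves([
  {"jaw": 0,"delta_pos": [-0.0038,0,0],"twist": 0},
  {"jaw": 0,"delta_pos": [-0.004,0,0.0003],"twist": 0},
  {"jaw": 0,"delta_pos": [-0.0039,0,0.0008],"twist": 0},
  {"jaw": 0,"delta_pos": [-0.0037,0,0.0014],"twist": 0},
  {"jaw": 0,"delta_pos": [-0.0035,0,0.0019],"twist": 0},
  {"jaw": 0,"delta_pos": [-0.0032,0,0.0023],"twist": 0},
  {"jaw": 0,"delta_pos": [0,0,0],"twist": 0},
  {"jaw": 0,"delta_pos": [-0.005,0,-0.006],"twist": 0},
  {"jaw": 0,"delta_pos": [0,0,-0.014],"twist": 0},
  {"jaw": 0,"delta_pos": [0.024,0,0],"twist": 0},
  {"jaw": 0,"delta_pos": [0.024,0,0],"twist": 0},
  {"jaw": 0,"delta_pos": [0.016,0,0],"twist": 0},
  {"jaw": 0,"delta_pos": [0,0,0.0108],"twist": 0},
  {"jaw": 0,"delta_pos": [0,0,0],"twist": 0},
  {"jaw": 0,"delta_pos": [0,0,0],"twist": 0},
  {"jaw": 0,"delta_pos": [0,0,0],"twist": 0},
])

```text
time_s: 9.9
tool_pos: [513.8, -82.6, 81.0]
orientation: [0.0, 0.095, 0.995, -0.0]
wrist_force: [0.0, 0.3, -0.2]
width: 0.003
```

```bash
python3 - <<'E'
from h import *
s,R=status(); print((s['tool_pos'][:2]-[546.3,-88.5])@-R[:2,0])
cap('side','s5');crop('s5',310,220,380,300,7,'s5c')
E
```

```text
t 9.9 tcp [513.82 -82.6   81.01] F [ 0.02  0.26 -0.21] w 0.003402359714582992
toolx [-0.982   0.1887 -0.    ] y [ 0.1887  0.982  -0.    ] yaw_y -10.88
-33.00701486230035
```

View pics/s5c.png

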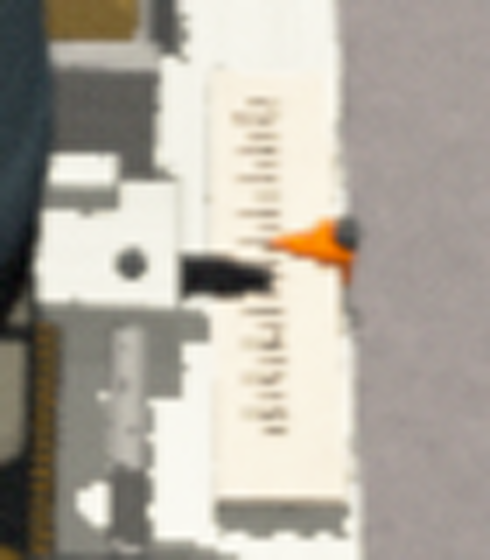

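```bash
python3 - <<'E'
from h import *
p,d,m=ld('side0')
a=np.radians(10.95); y=np.array([np.sin(a),np.cos(a)])
o=np.array([568.1,23.1])
S=lambda u,v:(310+u/7-.4,220+v/7-.4)
for n,v,u,z in [('p0',326,272,45),('p3',320,272,45),('p4',306,272,45),('p5',277,272,45),('mark',243,268,42)]: print(n,(atz(m,*S(u,v),z)[:2]-o)@y)
E
```

```text
p0 -15.880996662708705
p3 -14.116900159874792
p4 -9.978369806328752
p5 -1.3050328061853407
mark 10.780840217673457
```

>>> apply_moves([
  {"jaw": 0,"delta_pos": [-0.0036,0,0.0046],"twist": 0},
  {"jaw": 0,"delta_pos": [-0.0036,0,0.0046],"twist": 0},
  {"jaw": 0,"delta_pos": [0,0,0],"twist": 0},
  {"jaw": 0,"delta_pos": [-0.0032,0,-0.0023],"twist": 0},
  {"jaw": 0,"delta_pos": [-0.0035,0,-0.0019],"twist": 0},
  {"jaw": 0,"delta_pos": [-0.0037,0,-0.0014],"twist": 0},
  {"jaw": 0,"delta_pos": [-0.0039,0,-0.0008],"twist": 0},
  {"jaw": 0,"delta_pos": [-0.004,0,-0.0003],"twist": 0},
  {"jaw": 0,"delta_pos": [-0.0038,0,0],"twist": 0},
  {"jaw": 0,"delta_pos": [-0.0038,0,0],"twist": 0},
  {"jaw": 0,"delta_pos": [-0.0038,0,0],"twist": 0},
])

```text
time_s: 11.05
tool_pos: [551.0, -89.7, 80.1]
orientation: [0.001, 0.095, 0.996, -0.0]
wrist_force: [-1.5, 1.1, 10.2]
width: 0.006
```

>>> apply_moves([
  {"jaw": 0,"delta_pos": [-0.0038,0,0],"twist": 0},
  {"jaw": 0,"delta_pos": [-0.004,0,0.0003],"twist": 0},
  {"jaw": 0,"delta_pos": [-0.0039,0,0.0008],"twist": 0},
  {"jaw": 0,"delta_pos": [-0.0037,0,0.0014],"twist": 0},
  {"jaw": 0,"delta_pos": [-0.0035,0,0.0019],"twist": 0},
  {"jaw": 0,"delta_pos": [-0.0032,0,0.0023],"twist": 0},
  {"jaw": 0,"delta_pos": [0,0,0],"twist": 0},
  {"jaw": 0,"delta_pos": [-0.005,0,-0.006],"twist": 0},
  {"jaw": 0,"delta_pos": [0,0,-0.014],"twist": 0},
  {"jaw": 0,"delta_pos": [0.024,0,0],"twist": 0},
  {"jaw": 0,"delta_pos": [0.024,0,0],"twist": 0},
  {"jaw": 0,"delta_pos": [0.016,0,0],"twist": 0},
  {"jaw": 0,"delta_pos": [0,0,0.0108],"twist": 0},
  {"jaw": 0,"delta_pos": [0,0,0],"twist": 0},
  {"jaw": 0,"delta_pos": [0,0,0],"twist": 0},
  {"jaw": 0,"delta_pos": [0,0,0],"twist": 0},
])

```text
time_s: 12.65
tool_pos: [513.8, -82.6, 81.0]
orientation: [0.0, 0.095, 0.995, -0.0]
wrist_force: [0.3, -0.6, 1.3]
width: 0.006
```

```bash
python3 - <<'E'
from h import *
s,R=status(); print((s['tool_pos'][:2]-[546.3,-88.5])@-R[:2,0])
cap('side','s6');crop('s6',310,220,380,300,7,'s6c')
E
```

```text
t 12.65 tcp [513.83 -82.6   81.  ] F [ 0.34 -0.62  1.34] w 0.0057529428191087865
toolx [-9.820e-01  1.887e-01 -1.000e-04] y [ 0.1887  0.982  -0.    ] yaw_y -10.88
-32.99702903024736
```

View pics/s6c.png

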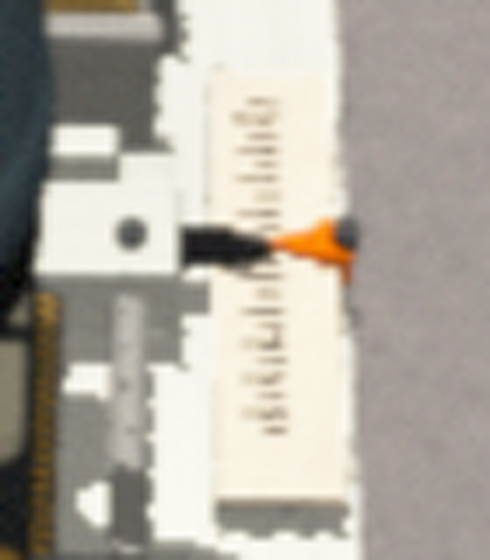

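>>> apply_moves([
  {"jaw": 0,"delta_pos": [0,0,-0.045],"twist": 0},
  {"jaw": 0,"delta_pos": [0,0,-0.046],"twist": 0},
  {"jaw": 0,"delta_pos": [0,0,-0.046],"twist": 0},
  {"jaw": 0,"delta_pos": [-0.026,0.035,0],"twist": 0},
  {"jaw": 0,"delta_pos": [-0.026,0.035,0],"twist": 0},
  {"jaw": 0,"delta_pos": [-0.026,0.035,0],"twist": 0},
  {"jaw": 0,"delta_pos": [0,0,0],"twist": 0},
  {"jaw": 0,"delta_pos": [0,0,0],"twist": 0},
  {"jaw": 0,"delta_pos": [0,0,0],"twist": 0},
])

```text
time_s: 13.6
tool_pos: [608.8, 5.5, 217.9]
orientation: [-0.001, 0.095, 0.995, -0.0]
wrist_force: [0.2, -0.3, -0.0]
width: 0.004
```

```bash
python3 - <<'E'
from h import *
s,R=status(); 
cap('wrist','w7');crop('w7',260,130,400,220,5,'w7c')
E
```

```text
t 13.6 tcp [608.85   5.47 217.89] F [ 0.17 -0.26 -0.03] w 0.003940241617883952
toolx [-0.982   0.1888  0.001 ] y [ 1.888e-01  9.820e-01 -5.000e-04] yaw_y -10.88
```

View pics/w7c.png

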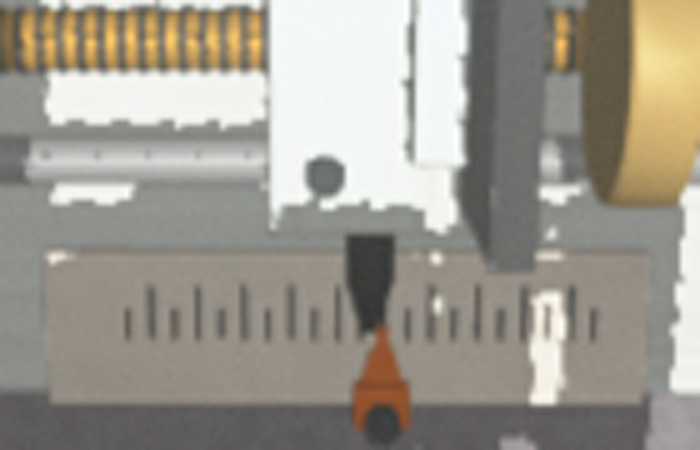

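>>> apply_moves([
  {"jaw": 0,"delta_pos": [0.0177,-0.0347,0],"twist": 0},
  {"jaw": 0,"delta_pos": [0.0177,-0.0347,0],"twist": 0},
  {"jaw": 0,"delta_pos": [0.0177,-0.0347,0],"twist": 0},
  {"jaw": 0,"delta_pos": [0,0,0.045],"twist": 0},
  {"jaw": 0,"delta_pos": [0,0,0.045],"twist": 0},
  {"jaw": 0,"delta_pos": [0,0,0.03],"twist": 0},
  {"jaw": 0,"delta_pos": [0,0,0.0139],"twist": 0},
  {"jaw": 0,"delta_pos": [0,0,0],"twist": 0},
  {"jaw": 0,"delta_pos": [0,0,0],"twist": 0},
  {"jaw": 0,"delta_pos": [0,0,0],"twist": 0},
])

```text
time_s: 14.65
tool_pos: [538.5, -86.9, 85.8]
orientation: [0.001, 0.095, 0.995, -0.0]
wrist_force: [0.4, -0.1, -0.1]
width: 0.003
```

>>> apply_moves([
  {"jaw": 0,"delta_pos": [0,0,0],"twist": 0},
  {"jaw": 0,"delta_pos": [0,0,0],"twist": 0},
])

```text
time_s: 14.85
tool_pos: [538.2, -86.3, 85.3]
orientation: [0.001, 0.095, 0.996, -0.0]
wrist_force: [-0.4, -1.2, -0.1]
width: 0.007
```

>>> apply_moves([
  {"jaw": 0,"delta_pos": [0,0,0.003],"twist": 0},
  {"jaw": 0,"delta_pos": [0,0,0.0016],"twist": 0},
  {"jaw": 0,"delta_pos": [0,0,0],"twist": 0},
  {"jaw": 0,"delta_pos": [0,0,0],"twist": 0},
])

```text
time_s: 15.25
tool_pos: [538.1, -86.2, 80.1]
orientation: [0.001, 0.095, 0.996, -0.0]
wrist_force: [-0.6, 0.7, 6.1]
width: 0.002
```

>>> apply_moves([
  {"jaw": 0,"delta_pos": [0,0,0.001],"twist": 0},
  {"jaw": 0,"delta_pos": [0,0,0.001],"twist": 0},
  {"jaw": 0,"delta_pos": [0,0,0],"twist": 0},
  {"jaw": 0,"delta_pos": [0,0,0],"twist": 0},
])

```text
time_s: 15.65
tool_pos: [539.8, -86.5, 80.0]
orientation: [0.003, 0.095, 0.996, -0.0]
wrist_force: [-0.3, 1.4, 13.9]
width: 0.007
```

>>> apply_moves([
  {"jaw": 0,"delta_pos": [-0.002,0,0],"twist": 0},
  {"jaw": 0,"delta_pos": [-0.003,0,-0.0005],"twist": 0},
  {"jaw": 0,"delta_pos": [-0.004,0,0],"twist": 0},
  {"jaw": 0,"delta_pos": [-0.004,0,0],"twist": 0},
  {"jaw": 0,"delta_pos": [-0.002,0,0],"twist": 0},
  {"jaw": 0,"delta_pos": [0,0,0],"twist": 0},
  {"jaw": 0,"delta_pos": [0,0,0],"twist": 0},
])

```text
time_s: 16.35
tool_pos: [554.4, -89.3, 80.0]
orientation: [0.002, 0.095, 0.995, -0.0]
wrist_force: [1.2, 1.2, 11.0]
width: 0.006
```

>>> apply_moves([
  {"jaw": 0,"delta_pos": [0,0,-0.01],"twist": 0},
  {"jaw": 0,"delta_pos": [0,0,-0.04],"twist": 0},
  {"jaw": 0,"delta_pos": [0,0,-0.045],"twist": 0},
  {"jaw": 0,"delta_pos": [0,0,-0.045],"twist": 0},
  {"jaw": 0,"delta_pos": [-0.018,0.035,0],"twist": 0},
  {"jaw": 0,"delta_pos": [-0.018,0.035,0],"twist": 0},
  {"jaw": 0,"delta_pos": [0,0.034,0],"twist": 0},
  {"jaw": 0,"delta_pos": [0,0,0],"twist": 0},
  {"jaw": 0,"delta_pos": [0,0,0],"twist": 0},
  {"jaw": 0,"delta_pos": [0,0,0],"twist": 0},
  {"jaw": 0,"delta_pos": [0,0,0],"twist": 0},
])

```text
time_s: 17.45
tool_pos: [607.1, 5.3, 218.1]
orientation: [-0.0, 0.095, 0.995, -0.0]
wrist_force: [-0.7, -0.2, 0.4]
width: 0.01
```

```bash
python3 - <<'E'
from h import *
s,R=status(); 
p,d,m=cap('wrist','w8');u,v=map(int,proj(m,[630,20,43]));print(u,v);crop('w8',u-70,v-50,u+70,v+40,5,'w8c');cap('side','s8');crop('s8',310,220,380,300,7,'s8c')
E
```

```text
t 17.45 tcp [607.05   5.28 218.12] F [-0.73 -0.25  0.36] w 0.00954281728349791
toolx [-9.818e-01  1.899e-01  3.000e-04] y [ 1.899e-01  9.818e-01 -3.000e-04] yaw_y -10.95
334 196
```

View pics/w8c.png

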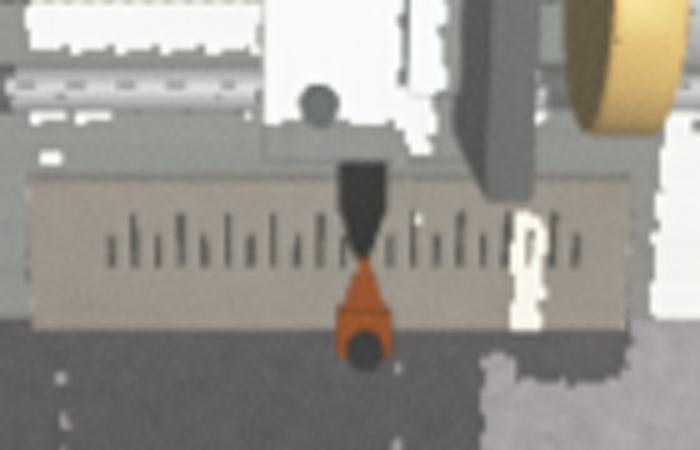

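View pics/s8c.png

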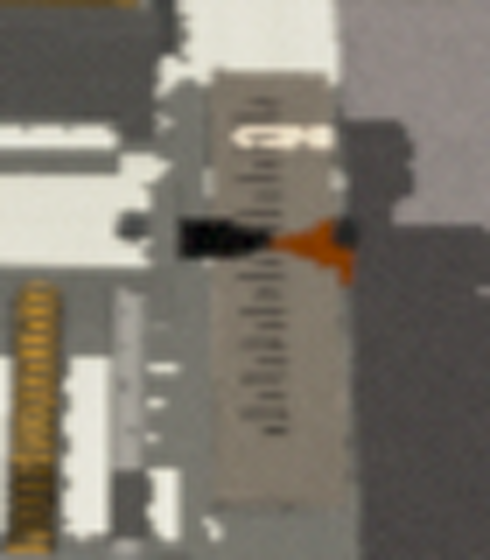

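```bash
python3 - <<'E'
from h import *
status(); print(bot.sign_off())
E
```

```text
t 17.55 tcp [607.19   5.33 218.2 ] F [ 0.88 -0.81  0.03] w 0.006146541064476243
toolx [-9.818e-01  1.901e-01  1.000e-04] y [ 1.901e-01  9.818e-01 -2.000e-04] yaw_y -10.96
the job is handed in; nothing more can be done
None
```

I rolled the thumbwheel with the closed fingertips, and the pointer now stands about 0.4 mm short of the orange mark (tolerance 2.5 mm). It took one partial stroke, two full strokes and a 15 mm finishing stroke, pressing with about 8–14 N. I then lifted the hand to 218 mm and handed in at 17.6 s.

- **Last check:** the final wrist picture gave the 0.4 mm. The side picture, corrected by the offset seen in the previous wrist check, agrees.
- **Mark, plate and hand:** the mark sits at the same place on the scale. A clear gap remains between the plate and the probe, though I did not measure it. The wrist force at the end was only noise.
- **Bystanders:** I kept clear of the mug, screwdriver, spare probe and multimeter by planning, and did not re-measure their positions afterwards.
- **Disagreements:** the first distance from pointer to mark came out as 24 mm from the top camera and 26–28 mm from the side and wrist cameras. I used 26 mm. Each full stroke moved the carriage about 9 mm, against the 7 mm I had worked out, so I set the last stroke from a fresh wrist picture.

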